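# Set the indexing stage to its target line and clamp it

### The arm

A 6-joint arm with a two-finger parallel gripper is mounted at the origin on the work surface; the furniture and walls round the work are solid. World frame = base frame: x ahead of the robot, y to its left, z up, the work surface at z = 0. Lengths are in mm, angles in rad, forces in N, time in s.
With the tool pointing down it reaches from about 300 to 750 mm from the base axis. Payload 8.5 kg.
Tool frame: the origin (TCP) lies at the very end of the fingers, on their centre line; the grasp point (between the pads) lies 19 mm behind it; z points along the fingers, y is the direction in which the jaws open and shut (so a half turn about z gives the same grasp; the last joint's range is limited). The gripper opens to 85 mm and grips with 20 to 120 N. Pads are 22 mm wide; open, the fingers measure 114 mm over their backs; the gripper's body (76 mm by 85 mm) begins 54 mm behind the grasp point. The pads swing forward as they close: fully open they stand 13 mm farther back than shut.
Start: joints at [-1.564, 0.381, 1.297, -0, 1.464, -0.215], TCP at [120.988, -536.509, 231.322] pointing down, gripper open.
Joint ranges: [-3.11, 3.11], [-0.89, 2.33], [0.22, 2.48], [-1.42, 4.56], [0.17, 2.85], [-2.88, 2.88]. Speed limits (rad/s): [2.39, 2.39, 3.14, 3.14, 3.14, 3.14].

### API

Orientations are given as a rotation vector (axis times angle).
In Python, from cell import r gives the robot as it stands.
- The arm moves only by the shell command python3 -m pendant 'ROWS' [FORCE]. ROWS is JSON, a list of rows, each a list of 7 numbers: the turn, a rotation vector about the tool's x, y, z in rad, then the shift along the tool's x, y, z in m, then the closure, from 0 (fully open) to 1 (shut). A call has 1 to 5 rows; each row is the pose to reach, as a shift and turn from the pose measured when the call began, along the tool's axes at that moment; what a row does not reach only later rows make up. A row lasts 1/12 s, in which the tool goes at most 41.7 mm and 7.16 degrees, less where a joint would pass 70% of its speed; a pose out of reach is approached as far as the arm can. A call with a gripper value outside its range is refused whole. The fingers move at their own pace and stop on an object; FORCE is the grip in N (left out, the last holds). Time passes only in rows, so rows that repeat a pose let the fingers close. It gives the time, the measured TCP pose, the force and the opening at its end, in the units of the state.
- r.observe(): the state, without advancing time (a new reading comes with each control period).
- r.grab_frame(name): name is "scene" or "side" or "wrist"; returns a dict with "image" (384x512x3 uint8, red, green, blue), "fx", "fy", "cx", "cy" (pixels), "R" (3x3) and "t" (3): a world point X has camera coordinates R X + t. Camera axes: x right, y down, z forward; pixel columns grow to the right and rows downward; lengths in mm; the calibration is good to about 2 mm. The wrist camera is an equidistant fisheye: a pixel r from the principal point sees the ray r / f radians off the axis. A picture is of the moment at which its call begins. There is no depth.
- r.job_done(): hands the job in, once; it reports no verdict.
The state is a dict: "t": time; "q": joint angles; "dq": joint speeds; "effort": joint torques, N m; "tcp_pos": TCP position; "eef_rot": TCP orientation; "ft_force": force on the tool from outside, world axes, zero at the start; "wrist_torque": the same for the moment, N m; "opening": finger opening in mm.
Only numpy, scipy, OpenCV 4.12 (cv2) and the standard library are available. Lean on these libraries where they do the work, as an engineer would, in place of code of your own. Each camera call takes 0.05 s, during which the arm holds its last target.

### The job

Set up the indexing stage: with a fingertip, gently push its dial plate round by the upright posts, either way, until the white index line on the plate lines up with the one long, broad line (the one with a round dot) on the scale ring around it. Then push the clamp lever at the side of the stage anticlockwise (seen from above) all the way to its stop, leaving the dial in line. Push only: do not grip or lift anything, leave the scale ring and the disc in the middle of the plate in place, and leave the other things on the bench alone.

Things in the scene. Friction and masses are not known exactly. Their poses are not given: they have to be found in the camera images.
- stage: The indexing stage, fixed to the bench: a grey base plate 210 x 255 mm, 12 mm thick, on it a round drum with a dark dial plate (149 mm diameter) and round that a bright aluminium scale ring (outer diameter 196 mm, top 34 mm above the bench). Origin: on the turning axis at bench height. Axes: x away from the robot at yaw 0 (yaw up to 0.35 rad either way), z up.
- stage_centre (a point): Centre of the dial plate's top, on the vertical turning axis, 36 mm above the bench.
- index_mark (a point): Outer end of the white index line (4 mm wide, 24 mm long) at the rim of the dark dial plate, 75.5 mm from the turning axis, 36 mm above the bench; turns with the plate.
- post (a point): Middle of one of the four upright steel posts on the plate, 52 mm above the bench, 56 mm from the axis, 45 degrees anticlockwise of the index line; the others stand at 135, 225 and 315 degrees. 12 mm diameter, top 68 mm above the bench, an 18 mm foot 3 mm thick at the root. Push on any post: it takes about 2.7 N, and the plate stays where it is left.
- target_line (a point): Inner end of the target line on the scale ring, 75.5 mm from the turning axis, 35 mm above the bench: the index mark comes to lie on this point. It is the one long broad black line, 4 mm wide, 18 mm long, with a 9 mm round dot near its outer end; the others, one every 10 degrees, are thin and 7 or 13 mm long. The ring sits stiffly and does not follow the plate.
- dial (a joint): Angle of the dial plate on the base, rad, anticlockwise positive seen from above; it turns freely through whole turns both ways. At 0 the index line points along the base's -x. The target is not at a fixed value (see target_line).
- clamp_pivot (a point): Point on the clamp lever's vertical hinge axis, 125 mm from the stage centre along the base's -y, 40 mm above the bench.
- clamp_knob (a point): Middle of the black upright grip knob on the end of the clamp lever, 54 mm above the bench; the knob is a 20 mm thick round peg from 35 to 71 mm above the bench, 70 mm from the pivot. It moves in a level circle about the pivot. The lever's arm is a 10 mm bar 35 to 45 mm above the bench.
- clamp (a joint): Angle of the clamp lever, rad: 0 open, 1.4 against its stop (clamped), growing anticlockwise seen from above. Starts near open. Pushing takes about 2 N at the knob; it stays where it is left and does not itself turn the dial.
- specimen: Round reference disc, 40 mm across, 12 mm high, origin at the middle of its underside; lies loose in the middle of the dial plate inside a low steel rim (50 mm outer diameter, 2.5 mm high) and turns with it. Leave it lying there.
- weight: Silver-grey knobbed calibration weight, 38 mm diameter, 62 mm high, standing on the bench to the robot's right of the stage; bystander. Origin: middle of its underside.
- pack: Flat black battery pack with a yellow patch, 44 x 87 x 22 mm, on the bench to the left of the stage; bystander. Origin: middle of its underside.
- stone: Flat black touchstone block, 42 x 95 x 16 mm, on the bench beyond and left of the stage; bystander. Origin: middle of its underside.
Things that resemble listed ones, but are neither listed nor needed, are in the scene too. What is shaped like the specimen but green or pink is not meant.

How it is judged:
By the outcome, as a careful person would: the job done as asked, in the order asked, and still so for the second after the job is handed in, with the robot touching nothing.
It also fails if it takes over 56 s, if anything falls off the work surface, if the arm or the gripper's body presses on something with over 40 N, if the wrist force passes 120 N, or if a joint passes its speed limit or range.

## Working session

There is one attempt and no reset: what is moved stays moved. The work goes in short steps, Python scripts to look and compute and a shell command to move; the robot and the scene stay as the last step left them, time stands still between calls to the robot, and variables do not carry over. Pictures are saved under pics/ and viewed, and the job is handed in when it is done.

```bash
ls; mkdir -p pics; python3 - <<'E'
from cell import r
import cv2
s=r.observe()
for k in ('t','tcp_pos','eef_rot','ft_force','opening'): print(k,s[k])
for n in ("scene","side","wrist"):
    f=r.grab_frame(n); cv2.imwrite(f"pics/{n}0.png",f["image"][:,:,::-1])
    print(n,f["fx"],f["cx"],f["cy"],f["R"],f["t"])
E
```

```text
pics
t 0.0
tcp_pos [ 120.99312411 -536.21022218  230.67619072]
eef_rot [-3.12074911e+00 -3.47521472e-01 -2.76458822e-04]
ft_force [0.14540767 0.03899303 0.51554194]
opening 85.1971235962985
scene 383.33598715353406 256.4042822251768 190.03166588496293 [[-0.8843303  -0.46684505  0.00395191]
 [-0.33041776  0.61987523 -0.71174349]
 [ 0.32982423 -0.63072212 -0.70242835]] [473.63249058 224.73703061 867.97567562]
side 350.55642958539966 259.1111320225173 193.72918959093116 [[-0.94727147 -0.32032727 -0.00819733]
 [-0.1820085   0.55893775 -0.80898795]
 [ 0.2637227  -0.76483922 -0.58776807]] [481.14288139 165.00557729 934.45023996]
wrist 297.3186396354542 255.55674293068176 187.5772006982123 [[ 0.21992419 -0.9755154  -0.00174783]
 [-0.93511239 -0.2113252   0.28444063]
 [-0.27784558 -0.06092096 -0.95869206]] [-548.55193498  -37.6542109   380.23916294]
```

View pics/scene0.png

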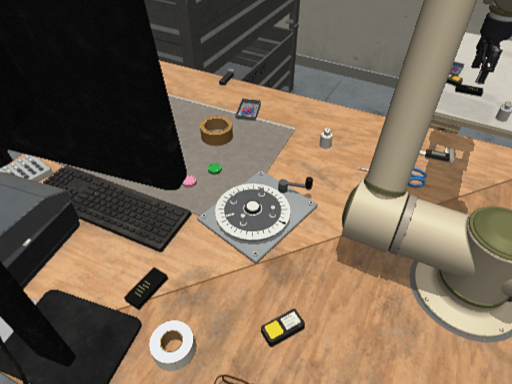

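View pics/side0.png

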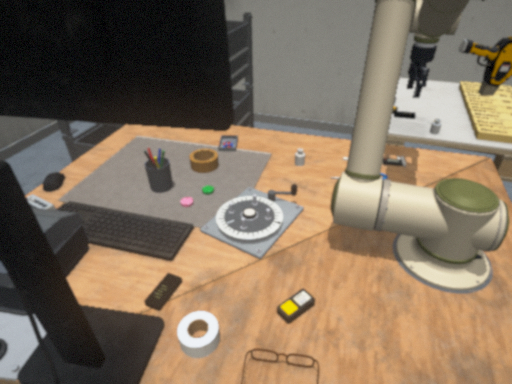

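View pics/wrist0.png

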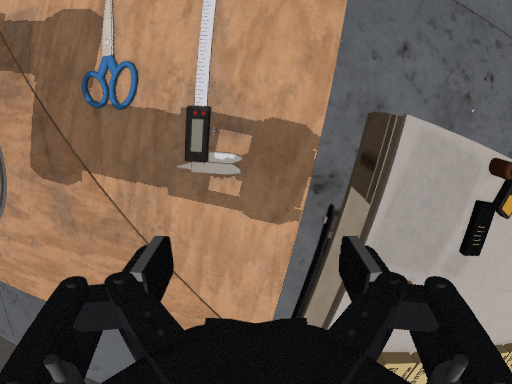

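The scene camera shows the stage at about (253,211), with the clamp knob at (309,183) and the weight at (326,138). The monitor is upper left and the arm is on the right. Next I'll zoom in and locate these points.

```bash
cat > h.py <<'E'
from cell import r
import numpy as np, cv2
from scipy.spatial.transform import Rotation as Ro
def ray(f,u,v,fish=False):
    R=np.array(f["R"]);t=np.array(f["t"])
    x=(u-f["cx"])/f["fx"];y=(v-f["cy"])/f["fy"]
    if fish:
        th=np.hypot(x,y); s=np.sin(th)/th if th>1e-9 else 1
        d=np.array([x*s,y*s,np.cos(th)])
    else: d=np.array([x,y,1.])
    return -R.T@t, R.T@d
def onz(f,u,v,z,fish=False):
    c,d=ray(f,u,v,fish); return c+d*(z-c[2])/d[2]
def proj(f,X,fish=False):
    p=np.array(f["R"])@np.array(X,float)+np.array(f["t"])
    if fish:
        a=np.hypot(p[0],p[1]);th=np.arctan2(a,p[2]);p=np.array([p[0]/a*th,p[1]/a*th,1])
    else: p=p/p[2]
    return p[0]*f["fx"]+f["cx"],p[1]*f["fy"]+f["cy"]
def topdown(f,cx,cy,z,half,n=600,fish=False):
    """rectified view of the plane z: image right = -y (robot's right), up = +x"""
    s=2*half/n; j,i=np.meshgrid(np.arange(n),np.arange(n))
    X=cx+half-i*s; Y=cy+half-j*s
    P=np.stack([X,Y,np.full_like(X,z,float)],-1)@np.array(f["R"]).T+np.array(f["t"])
    if fish:
        a=np.hypot(P[...,0],P[...,1]);th=np.arctan2(a,P[...,2]);k=th/np.maximum(a,1e-9)
    else: k=1/P[...,2]
    return cv2.remap(f["image"],(P[...,0]*k*f["fx"]+f["cx"]).astype('f4'),(P[...,1]*k*f["fy"]+f["cy"]).astype('f4'),cv2.INTER_CUBIC)
E
python3 - <<'E'
from h import *
for n,uv,kn,w,pk in (("scene",(253,211),(309,182),(326,147),0),("side",(249,217),(294,188),(299,164),0)):
    f=r.grab_frame(n)
    print(n,onz(f,*uv,36).round(),onz(f,*kn,54).round(),onz(f,*w,0).round())
    c=onz(f,*uv,36)
    cv2.imwrite(f"pics/td_{n}.png",topdown(f,c[0],c[1],36,180)[:,:,::-1])
    im=f["image"][uv[1]-60:uv[1]+60,uv[0]-80:uv[0]+80]
    cv2.imwrite(f"pics/z_{n}.png",cv2.resize(im,None,fx=5,fy=5,interpolation=cv2.INTER_CUBIC)[:,:,::-1])
E
```

```text
scene [522.  44.  36.] [ 431. -106.   54.] [ 462. -340.    0.]
side [522.  48.  36.] [ 429. -110.   54.] [ 466. -344.    0.]
```

View pics/td_scene.png

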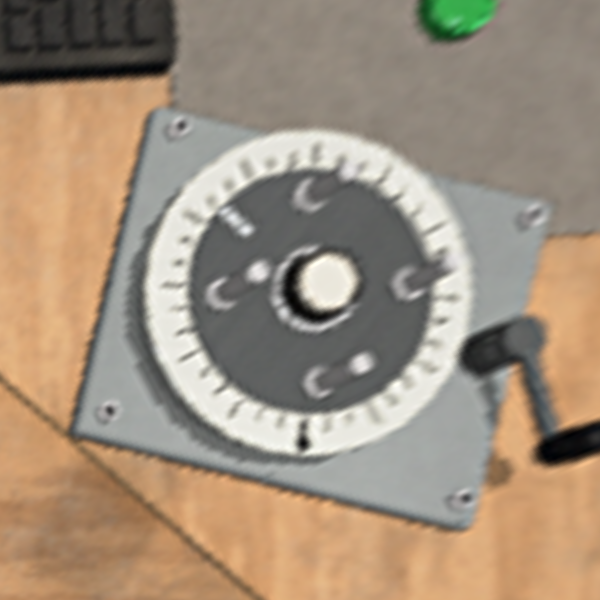

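View pics/z_scene.png

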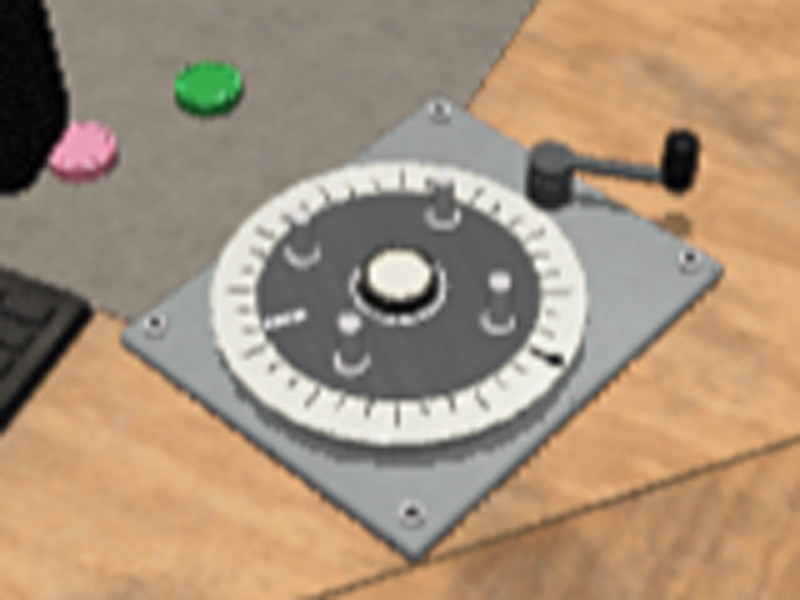

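The index line sits at about 46° and the target at about 178° (world heading), so the dial needs about +132° anticlockwise. I'll refine this with a ring fit and then get a wrist view from above.

```bash
cat >> h.py <<'E'
def ringfit(im,cx,cy,half,name=None):
    n=im.shape[0];s=2*half/n
    hsv=cv2.cvtColor(im,cv2.COLOR_RGB2HSV)
    m=((hsv[...,1]<45)&(hsv[...,2]>195)).astype('u1')*255
    m=cv2.morphologyEx(m,cv2.MORPH_CLOSE,np.ones((13,13)))
    cs,_=cv2.findContours(m,cv2.RETR_EXTERNAL,cv2.CHAIN_APPROX_NONE)
    c=max(cs,key=cv2.contourArea)
    e=cv2.fitEllipse(cv2.convexHull(c))
    return cx+half-e[0][1]*s, cy+half-e[0][0]*s, np.array(e[1])*s
E
python3 - <<'E'
from h import *
for n in("scene","side"):
    f=r.grab_frame(n); im=topdown(f,522,45,34,180); print(n,ringfit(im,522,45,180))
E
```

```text
scene (527.9348327636719, 37.383581542968756, array([194.82449341, 196.16255493]))
side (525.463916015625, 35.975372314453125, array([197.0348877 , 201.19784546]))
```

```bash
cat >> h.py <<'E'
def pose():
    s=r.observe(); return np.array(s["tcp_pos"]),Ro.from_rotvec(s["eef_rot"]),s
def plan(p,yawdeg,frm=None):
    """tool shift (m) and turn (rad) from present pose to tcp p, tool pointing down with tool x at heading yaw"""
    P,R0,s=pose()
    y=np.radians(yawdeg);T=Ro.from_matrix(np.array([[np.cos(y),np.sin(y),0],[np.sin(y),-np.cos(y),0],[0,0,-1]]).T.T)
    x=np.array([np.cos(y),np.sin(y),0]);z=np.array([0,0,-1.]);T=Ro.from_matrix(np.stack([x,np.cross(z,x),z],1))
    return (R0.inv()*T).as_rotvec().round(4), (R0.inv().apply(np.array(p)-P)/1000).round(4)
E
python3 - <<'E'
from h import *
P,R0,s=pose(); f=r.grab_frame("wrist")
R=np.array(f["R"]);c=-R.T@np.array(f["t"])
print("cam in tool",R0.inv().apply(c-P).round(1),"axis",R0.inv().apply(R[2]).round(3)); print(R0.as_matrix().round(3))
print(plan([450,20,230],12.6)); print(s["q"])
E
```

```text
cam in tool [  72.    -0.7 -143.5] axis [-0.285 -0.     0.959]
[[ 0.976  0.22  -0.   ]
 [ 0.22  -0.976  0.   ]
 [ 0.    -0.    -1.   ]]
(array([-0.0002, -0.    ,  0.0019]), array([ 0.4434, -0.4705,  0.0013]))
[-1.56428996e+00  3.80758745e-01  1.29755311e+00 -1.20748159e-05
  1.46360127e+00 -2.15288108e-01]
```

```bash
python3 -m pendant '[[0,0,0,0.024,-0.025,0,0.2],[0,0,0,0.048,-0.051,0,0.4],[0,0,0,0.072,-0.076,0,0.6],[0,0,0,0.096,-0.102,0,0.8],[0,0,0,0.12,-0.127,0,1]]' 20
python3 -m pendant '[[0,0,0,0.024,-0.025,0,1],[0,0,0,0.048,-0.051,0,1],[0,0,0,0.072,-0.076,0,1],[0,0,0,0.096,-0.102,0,1],[0,0,0,0.12,-0.127,0,1]]'
python3 -m pendant '[[0,0,0,0.024,-0.025,0,1],[0,0,0,0.048,-0.051,0,1],[0,0,0,0.072,-0.076,0,1],[0,0,0,0.096,-0.102,0,1],[0,0,0,0.12,-0.127,0,1]]'
python3 -c "
from h import *
print(plan([440,17,230],12.6),pose()[0])"
```

```text
t: 0.82
tcp_pos: [210.6, -384.5, 231.3]
eef_rot: [-3.122, -0.347, -0.0]
ft_force: [2.0, -0.1, 0.0]
opening: 25.5
t: 1.23
tcp_pos: [300.2, -232.7, 231.5]
eef_rot: [3.122, 0.346, 0.001]
ft_force: [2.1, 0.2, 0.9]
opening: -0.2
t: 1.65
tcp_pos: [390.0, -80.7, 231.7]
eef_rot: [3.122, 0.346, 0.002]
ft_force: [-0.6, -1.7, -0.2]
opening: 0.2
(array([ 0.0008, -0.0009,  0.001 ]), array([ 0.0702, -0.0843,  0.0017])) [389.9671302  -80.66960133 231.74657458]
```

```bash
python3 -m pendant '[[0,0,0,0.022,-0.026,0,1],[0,0,0,0.044,-0.052,0,1],[0,0,0,0.06,-0.075,0,1],[0,0,0,0.07,-0.084,0,1],[0,0,0,0.07,-0.084,0,1]]'
python3 - <<'E'
from h import *
f=r.grab_frame("wrist"); cv2.imwrite("pics/w1.png",f["image"][:,:,::-1])
im=topdown(f,527,37,34,130,fish=True); print(ringfit(im,527,37,130)); cv2.imwrite("pics/w1td.png",im[:,:,::-1])
E
```

```text
t: 2.07
tcp_pos: [440.6, 18.6, 231.7]
eef_rot: [3.121, 0.352, 0.002]
ft_force: [-0.3, -0.5, 0.3]
opening: 0.0
(526.7199361165365, 38.74253743489584, array([193.16014506, 193.6588857 ]))
```

View pics/w1.png

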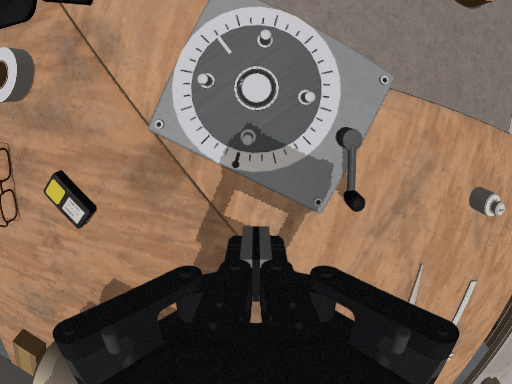

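View pics/w1td.png

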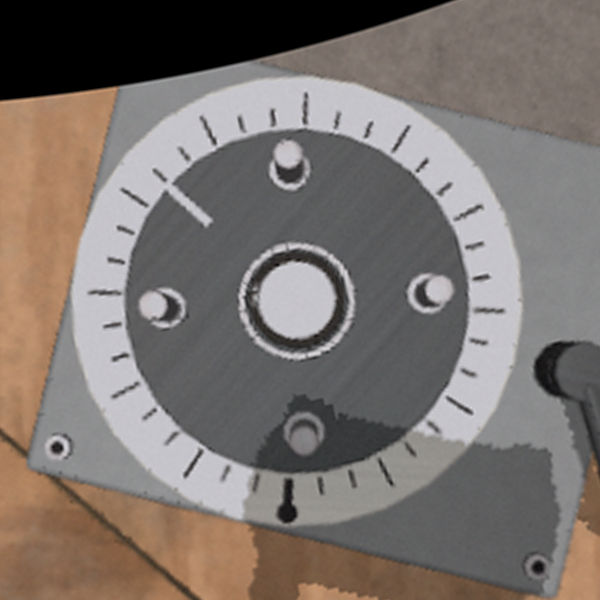

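The wrist view shows the stage clearly: index at about 48°, target at about 178°, so roughly +130° to turn. I'll bring the tip down behind the left post (93°) and push it anticlockwise.

```bash
python3 -c "
from h import *
print(plan([550.4,89.2,130],-25))"
```

```text
(array([ 6.000e-04, -9.000e-04,  6.598e-01]), array([ 0.1235, -0.0456,  0.1017]))
```

```bash
python3 -m pendant '[[0,0,0.12,0.024,-0.009,0.01,1],[0,0,0.24,0.048,-0.018,0.03,1],[0,0,0.36,0.072,-0.027,0.05,1],[0,0,0.48,0.098,-0.036,0.08,1],[0,0,0.6,0.1235,-0.0455,0.1,1]]'
python3 -m pendant '[[0,0,0.06,0,0,0,1],[0,0,0.06,0,0,0,1]]'
python3 -c "
from h import *
print(plan([550.4,89.2,48],-25),pose()[0])"
```

```text
t: 2.53
tcp_pos: [550.6, 88.3, 129.6]
eef_rot: [3.083, -0.599, -0.001]
ft_force: [0.3, -1.3, 0.9]
opening: -0.2
t: 2.7
tcp_pos: [550.5, 87.4, 127.8]
eef_rot: [3.062, -0.695, -0.006]
ft_force: [-0.3, 0.0, 0.8]
opening: -0.2
(array([ 0.0028,  0.0036, -0.0104]), array([-0.0006, -0.0018,  0.0798])) [550.47830019  87.40350515 127.76887878]
```

```bash
python3 -m pendant '[[0,0,0,-0.0003,-0.001,0.025,1],[0,0,0,-0.0005,-0.0018,0.05,1],[0,0,-0.01,-0.0005,-0.0018,0.07,1],[0.002,0.003,-0.01,-0.0006,-0.0018,0.079,1],[0.002,0.003,-0.01,-0.0006,-0.0018,0.0795,1]]'
python3 - <<'E'
from h import *
f=r.grab_frame("wrist"); cv2.imwrite("pics/w2.png",f["image"][:,:,::-1])
f=r.grab_frame("scene"); cv2.imwrite("pics/s2.png",cv2.resize(f["image"][130:280,160:360],None,fx=4,fy=4)[:,:,::-1])
E
```

```text
t: 3.12
tcp_pos: [549.1, 87.9, 47.4]
eef_rot: [3.066, -0.679, -0.005]
ft_force: [-0.1, -0.4, -0.4]
opening: -0.0
```

View pics/w2.png

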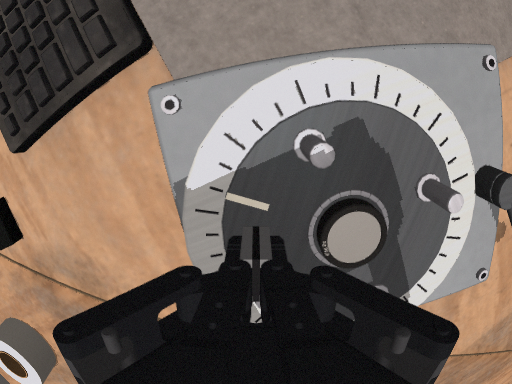

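View pics/s2.png

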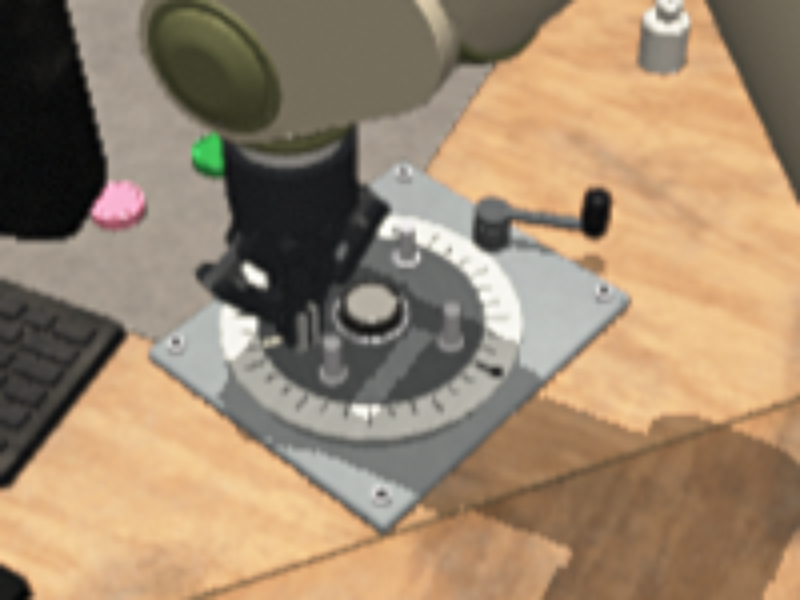

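The tip is on the plate, upstream of the left post and clear of everything else. Starting the arc in 20° calls.

```bash
cat >> h.py <<'E'
def arc(c,inward=True):
    P,R,s=pose(); d=P[:2]-c; x=R.as_matrix()[:,0]; phi=np.degrees(np.arctan2(d[1],d[0]))%360
    yaw=np.degrees(np.arctan2(x[1],x[0])); print("phi %.1f r %.1f z %.1f yawerr %.1f"%(phi,np.hypot(*d),P[2],(yaw-(phi-90)+180)%360-180),"F",np.round(s["ft_force"],1),"t",round(s["t"],2))
C=np.array([526.7,38.4])
E
python3 -m pendant '[[0,0,-0.07,-0.004,0,0,1],[0,0,-0.14,-0.0078,0.0002,0,1],[0,0,-0.21,-0.0117,0.0005,0,1],[0,0,-0.28,-0.0155,0.0013,0,1],[0,0,-0.35,-0.0192,0.0023,0,1]]'
python3 -c "
from h import *
arc(C)"
```

```text
t: 3.63
tcp_pos: [533.4, 93.5, 51.2]
eef_rot: [3.138, -0.129, 0.008]
ft_force: [3.1, -1.5, -2.6]
opening: 0.1
phi 83.0 r 55.5 z 51.2 yawerr 2.3 F [ 3.1 -1.5 -2.6] t 3.63
```

```bash
python3 -m pendant '[[0,0,-0.06,-0.004,0.0002,0.001,1],[0,0,-0.12,-0.0078,0.0006,0.002,1],[0,0,-0.18,-0.0117,0.0013,0.003,1],[0,0,-0.25,-0.0155,0.0022,0.003,1],[0,0,-0.32,-0.0192,0.0034,0.003,1]]'
python3 -c "
from h import *
arc(C)"
python3 -m pendant '[[0,0,-0.07,-0.004,0.0002,0.001,1],[0,0,-0.14,-0.0078,0.0006,0.001,1],[0,0,-0.21,-0.0117,0.0013,0.001,1],[0,0,-0.28,-0.0155,0.0022,0.001,1],[0,0,-0.35,-0.0192,0.0034,0.001,1]]'
python3 - <<'E'
from h import *
arc(C)
f=r.grab_frame("scene"); cv2.imwrite("pics/s3.png",cv2.resize(f["image"][130:280,160:360],None,fx=4,fy=4)[:,:,::-1])
E
```

```text
t: 4.05
tcp_pos: [515.6, 91.3, 50.3]
eef_rot: [3.116, 0.378, 0.017]
ft_force: [2.7, 1.8, 1.2]
opening: -0.2
phi 101.8 r 54.1 z 50.3 yawerr 2.0 F [2.7 1.8 1.2] t 4.05
t: 4.47
tcp_pos: [499.0, 83.2, 51.2]
eef_rot: [2.998, 0.92, 0.023]
ft_force: [1.5, 1.8, 1.6]
opening: 0.3
phi 121.7 r 52.7 z 51.2 yawerr 2.4 F [1.5 1.8 1.6] t 4.47
```

View pics/s3.png

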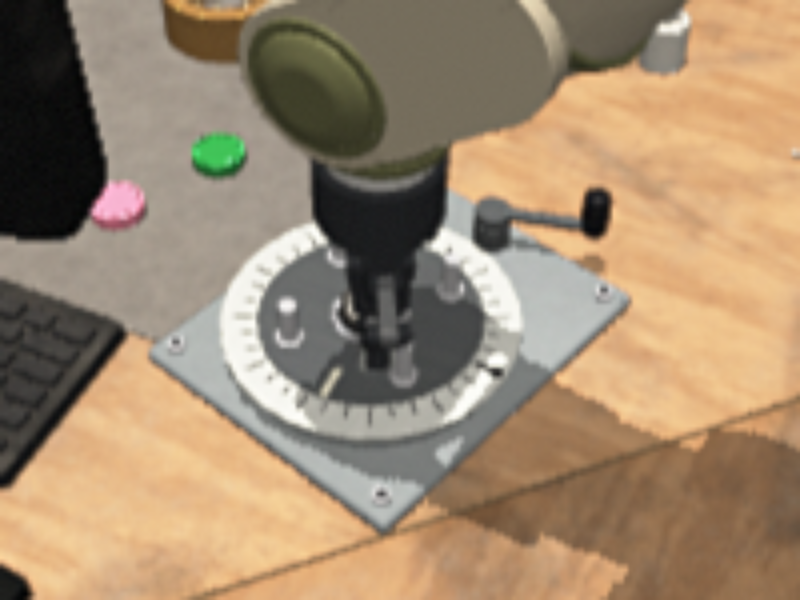

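```bash
python3 -m pendant '[[0,0,-0.07,-0.004,-0.0006,0.001,1],[0,0,-0.14,-0.0078,-0.0009,0.002,1],[0,0,-0.21,-0.0117,-0.0008,0.002,1],[0,0,-0.28,-0.0155,-0.0002,0.002,1],[0,0,-0.36,-0.0192,0.0006,0.002,1]]'
python3 -c "
from h import *
arc(C)"
python3 -m pendant '[[0,0,-0.07,-0.004,0,0.001,1],[0,0,-0.14,-0.0078,0.0002,0.001,1],[0,0,-0.21,-0.0117,0.0005,0.002,1],[0,0,-0.28,-0.0155,0.0014,0.002,1],[0,0,-0.36,-0.0192,0.0026,0.002,1]]'
python3 -c "
from h import *
arc(C)"
python3 -m pendant '[[0,0,-0.07,-0.004,0,0.001,1],[0,0,-0.14,-0.0078,0.0002,0.001,1],[0,0,-0.21,-0.0117,0.0007,0.001,1],[0,0,-0.28,-0.0155,0.0016,0.001,1],[0,0,-0.36,-0.0192,0.0028,0.001,1]]'
python3 -c "
from h import *
arc(C)"
```

```text
t: 4.93
tcp_pos: [484.7, 71.0, 50.6]
eef_rot: [2.775, 1.448, 0.028]
ft_force: [4.4, 2.0, -0.4]
opening: 0.1
phi 142.1 r 53.2 z 50.6 yawerr 3.0 F [ 4.4  2.  -0.4] t 4.93
t: 5.35
tcp_pos: [476.5, 53.6, 49.9]
eef_rot: [2.466, 1.921, 0.027]
ft_force: [-0.3, 3.9, 2.7]
opening: 0.1
phi 163.2 r 52.5 z 49.9 yawerr 2.7 F [-0.3  3.9  2.7] t 5.35
t: 5.77
tcp_pos: [474.4, 34.1, 49.9]
eef_rot: [2.077, 2.331, 0.024]
ft_force: [-1.7, 3.7, 0.5]
opening: -0.2
phi 184.7 r 52.4 z 49.9 yawerr 1.9 F [-1.7  3.7  0.5] t 5.77
```

```bash
python3 -m pendant '[[0,0,-0.05,-0.003,-0.0005,0.001,1],[0,0,-0.1,-0.0055,-0.0006,0.001,1],[0,0,-0.15,-0.008,-0.0006,0.001,1],[0,0,-0.2,-0.0105,-0.0004,0.001,1],[0,0,-0.2,-0.0105,-0.0004,0.001,1]]'
python3 - <<'E'
from h import *
arc(C)
f=r.grab_frame("scene"); cv2.imwrite("pics/s4.png",cv2.resize(f["image"][150:270,170:330],None,fx=5,fy=5)[:,:,::-1])
f=r.grab_frame("wrist"); cv2.imwrite("pics/w4.png",f["image"][:,:,::-1])
E
```

```text
t: 6.18
tcp_pos: [475.8, 23.2, 50.0]
eef_rot: [1.832, 2.525, 0.022]
ft_force: [0.8, 0.3, 1.3]
opening: 0.4
phi 196.6 r 53.1 z 50.0 yawerr 1.5 F [0.8 0.3 1.3] t 6.18
```

View pics/s4.png

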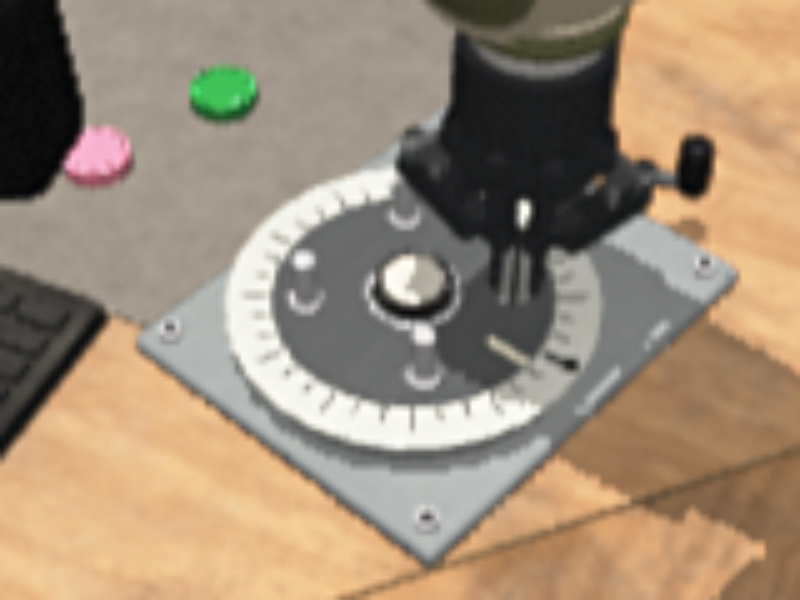

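View pics/w4.png

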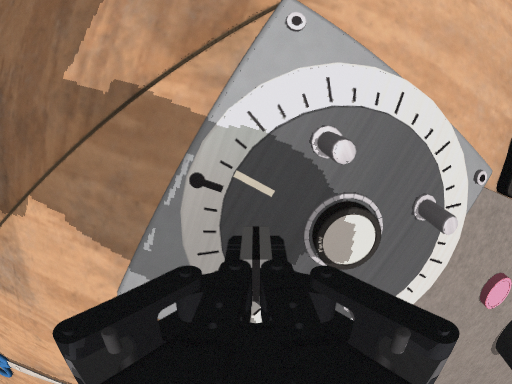

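The wrist camera sees both marks: index at (235,175)–(272,193) and target at (222,189)–(198,181). A few degrees remain, so I'll measure it exactly.

```bash
cat >> h.py <<'E'
def marks(f,guess,name):
    half=130;n=1040
    im=topdown(f,C[0],C[1],35,half,n=n,fish=True)
    g=cv2.cvtColor(im,cv2.COLOR_RGB2GRAY); s=2*half/n
    # specimen rim / plate circle centre: dark plate edge fit by the ring-plate boundary at r=74.5
    cx=C[0];cy=C[1]
    for it in range(4):
        pts=[]
        for a in np.radians(np.arange(0,360,2)):
            rr=np.arange(66,84,.25); X=cx+rr*np.cos(a);Y=cy+rr*np.sin(a)
            v=cv2.remap(g,((C[1]+half-Y)/s).astype('f4')[None],((C[0]+half-X)/s).astype('f4')[None],cv2.INTER_LINEAR)[0].astype(float)
            d=v[8:]-v[:-8]; k=d.argmax()
            if d[k]>45: pts.append((X[k+4],Y[k+4]))
        pts=np.array(pts)
        A=np.c_[2*pts,np.ones(len(pts))];b=(pts**2).sum(1)
        for _ in range(5):
            sol=np.linalg.lstsq(A,b,rcond=None)[0]; R=np.sqrt(sol[2]+sol[0]**2+sol[1]**2)
            e=np.abs(np.hypot(pts[:,0]-sol[0],pts[:,1]-sol[1])-R); k=e<max(2*np.median(e),.3); A,b,pts=A[k],b[k],pts[k]
        cx,cy=sol[:2]
    print("centre",cx.round(1),cy.round(1),"R",R.round(1),len(pts))
    a=np.arange(guess-30,guess+30,.1);rr=np.arange(45,97,.25)
    AA,RR=np.meshgrid(np.radians(a),rr)
    X=cx+RR*np.cos(AA);Y=cy+RR*np.sin(AA)
    pol=cv2.remap(g,((C[1]+half-Y)/s).astype('f4'),((C[0]+half-X)/s).astype('f4'),cv2.INTER_LINEAR)
    cv2.imwrite(name,cv2.resize(pol,(600,416)))
    def peak(r0,r1,sign):
        v=sign*pol[(rr>=r0)&(rr<=r1)].astype(float); v=v-np.median(v,axis=1,keepdims=True)
        p=np.median(v,0); k=p.argmax(); w=np.clip(p-.5*p[k],0,None); w[np.abs(a-a[k])>4]=0
        return (w*a).sum()/w.sum(), p[k]
    it=peak(56,72,1);tg=peak(79,86,-1);print("index",it,"target",tg,"remaining %.2f"%(tg[0]-it[0]))
E
python3 - <<'E'
from h import *
marks(r.grab_frame("wrist"),174,"pics/pol4.png")
E
```

```text
centre 526.7 38.3 R 74.6 85
index (np.float64(168.80264359528817), np.float64(131.0)) target (np.float64(177.361090909089), np.float64(141.0)) remaining 8.56
```

View pics/pol4.png

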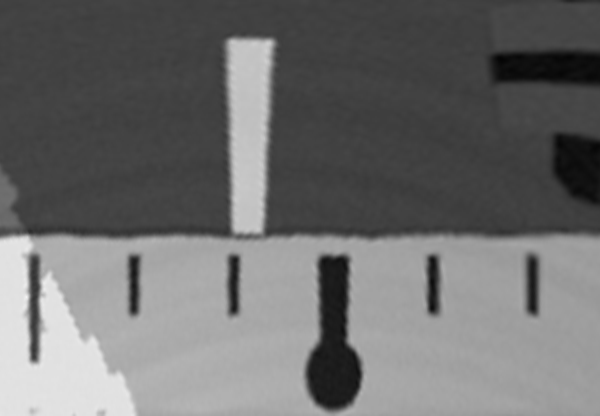

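8.6° remain. Pushing about 6.5° slowly, then measuring again.

```bash
python3 -m pendant '[[0,0,-0.03,-0.0016,0.0001,0,1],[0,0,-0.06,-0.0032,0.0001,0,1],[0,0,-0.09,-0.0048,0.0003,0,1],[0,0,-0.115,-0.0062,0.0004,0,1],[0,0,-0.115,-0.0062,0.0004,0,1]]'
python3 - <<'E'
from h import *
arc(C)
marks(r.grab_frame("wrist"),174,"pics/pol5.png")
E
```

```text
t: 6.75
tcp_pos: [477.4, 17.7, 49.8]
eef_rot: [1.688, 2.624, 0.019]
ft_force: [-1.5, 1.1, 0.0]
opening: 0.3
phi 202.8 r 53.4 z 49.8 yawerr 1.7 F [-1.5  1.1  0. ] t 6.75
centre 526.7 38.2 R 74.7 96
index (np.float64(174.8299929261949), np.float64(131.0)) target (np.float64(187.22816326530366), np.float64(142.0)) remaining 12.40
```

```bash
sed -i 's/peak(79,86,-1)/peak(89,92,-1)/' h.py; python3 -m pendant '[[0,0,-0.01,-0.0006,0,0,1],[0,0,-0.02,-0.0012,0,0,1],[0,0,-0.03,-0.0018,0,0,1],[0,0,-0.04,-0.0022,0.0001,0,1],[0,0,-0.04,-0.0022,0.0001,0,1]]'
python3 - <<'E'
from h import *
arc(C)
marks(r.grab_frame("wrist"),177,"pics/pol6.png")
E
```

```text
t: 7.22
tcp_pos: [478.3, 15.7, 49.8]
eef_rot: [1.636, 2.657, 0.018]
ft_force: [-2.0, 1.6, -0.2]
opening: -0.0
phi 205.2 r 53.4 z 49.8 yawerr 1.6 F [-2.   1.6 -0.2] t 7.22
centre 526.8 38.1 R 74.8 77
index (np.float64(177.09293286218912), np.float64(131.0)) target (np.float64(177.45384615384447), np.float64(141.0)) remaining 0.36
```

View pics/pol6.png

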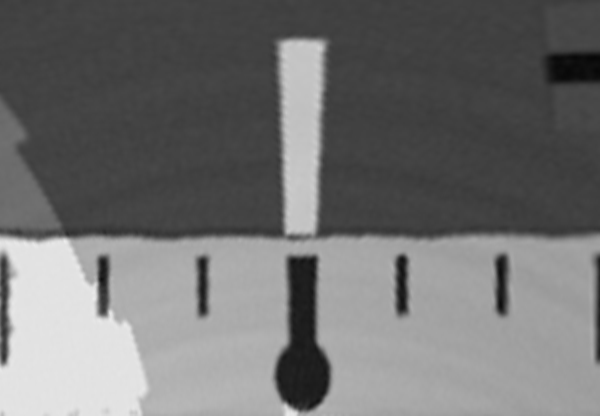

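Aligned to within about 0.4°. Backing the tip off the post, raising it and checking again from above.

```bash
python3 -m pendant '[[0,0,0,0.003,0,0,1],[0,0,0,0.008,0,0,1],[0,0,0,0.01,0,-0.02,1],[0,0,0,0.01,0,-0.05,1],[0,0,0,0.01,0,-0.08,1]]'
python3 - <<'E'
from h import *
arc(C)
f=r.grab_frame("wrist")
marks(f,177,"pics/pol7.png")
cv2.imwrite("pics/w7.png",f["image"][:,:,::-1])
g=r.grab_frame("scene");cv2.imwrite("pics/s7.png",cv2.resize(g["image"][150:270,190:350],None,fx=5,fy=5)[:,:,::-1])
psi=np.radians(-13.3); pv=C+125*np.array([np.sin(psi),-np.cos(psi)]);print("pivot",pv)
E
```

```text
t: 7.68
tcp_pos: [471.5, 25.1, 130.4]
eef_rot: [1.637, 2.657, 0.017]
ft_force: [0.3, -0.1, -0.3]
opening: 0.1
phi 193.6 r 56.8 z 130.4 yawerr 13.2 F [ 0.3 -0.1 -0.3] t 7.68
centre 526.6 38.4 R 74.4 90
index (np.float64(177.21527960094343), np.float64(123.0)) target (np.float64(177.48127303182406), np.float64(134.0)) remaining 0.27
pivot [497.94378285 -83.2473591 ]
```

View pics/w7.png

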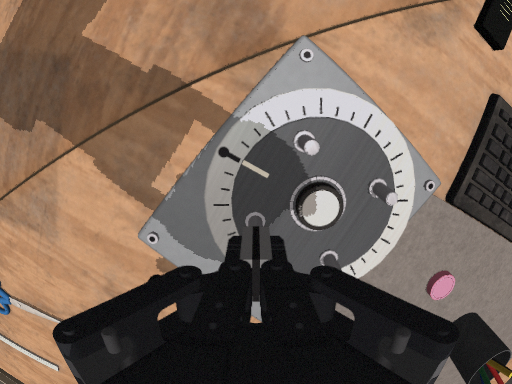

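View pics/s7.png

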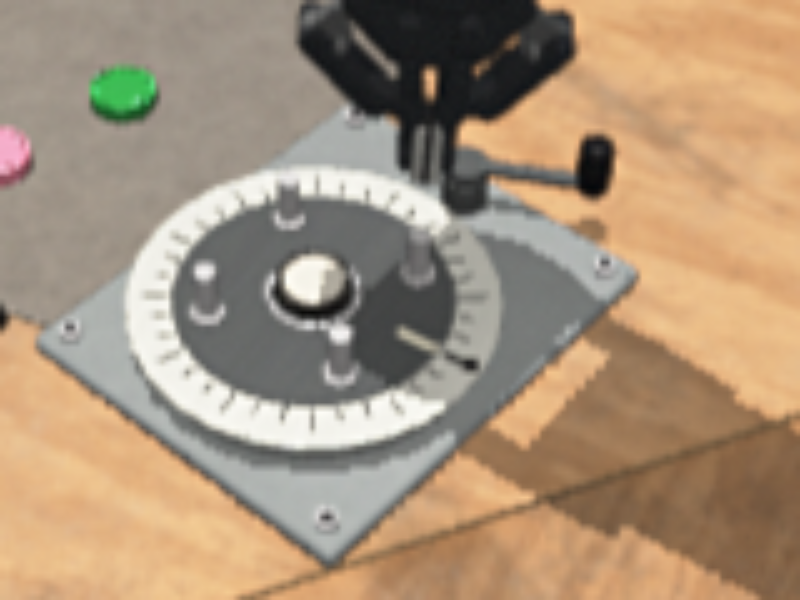

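The dial still sits 0.27° from the line after release. Now the clamp, starting with a tip position behind the knob.

```bash
python3 -c "
from h import *
print(plan([428.7,-73.5,130],82),pose()[2]['q'])"
```

```text
(array([0.0327, 0.0092, 0.6064]), array([-0.0672, -0.0847,  0.0025])) [-0.19991091  0.34145874  1.67879123  0.00340563  1.08802579 -0.66829959]
```

```bash
python3 -m pendant '[[0,0,0.12,-0.014,-0.017,0,1],[0,0,0.24,-0.028,-0.034,0,1],[0.01,0,0.36,-0.042,-0.051,0.001,1],[0.02,0,0.48,-0.056,-0.068,0.002,1],[0.03,0.01,0.606,-0.067,-0.085,0.0025,1]]'
python3 - <<'E'
from h import *
print(plan([428.7,-73.5,50],82),pose()[0])
f=r.grab_frame("wrist");cv2.imwrite("pics/w8.png",f["image"][:,:,::-1])
for n in("scene","side"):
  f=r.grab_frame(n)
  m=((f["image"].max(2)<60)*255).astype('u1'); 
  u,v=map(int,proj(f,[430,-108,54])); 
  sub=m[v-14:v+15,u-12:u+13]; k,l,st,ce=cv2.connectedComponentsWithStats(sub)
  for i in range(1,k):
    if st[i,4]>20:
      c=ce[i]+[u-12,v-14]; print(n,st[i],c,onz(f,*c,54))
E
```

```text
t: 8.2
tcp_pos: [427.9, -74.2, 129.5]
eef_rot: [2.374, 2.056, 0.004]
ft_force: [0.5, 0.6, 0.3]
opening: 0.0
(array([ 0.0023, -0.001 , -0.0035]), array([0.0007, 0.0006, 0.0795])) [427.85893354 -74.16800492 129.53570027]
scene [ 8 11  7 11 64] [308.390625 183.078125] [ 430.4826926  -101.40111173   54.        ]
```

View pics/w8.png

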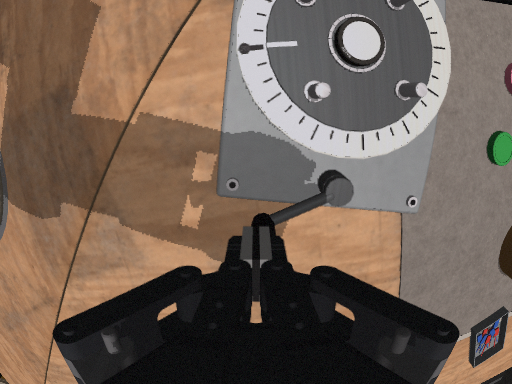

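```bash
python3 - <<'E'
from h import *
f=r.grab_frame("wrist")
print("knob top",onz(f,263,219,71,True),"pivot",onz(f,341,187,55,True),onz(f,330,180,40,True))
print("tip proj",proj(f,pose()[0],True))
print("knobproj scene-est",proj(f,[430.5,-101.4,71],True), "my tip down",proj(f,[428.7,-73.5,50],True))
E
```

```text
knob top [431.40305968 -85.66716896  71.        ] pivot [495.37894182 -74.64476688  55.        ] [490.21037292 -72.2497274   40.        ]
tip proj (np.float64(257.2316625329112), np.float64(240.7606304718096))
knobproj scene-est (np.float64(264.51047391168896), np.float64(238.14427166795704)) my tip down (np.float64(256.8900656665175), np.float64(195.12369445224257))
```

```bash
python3 - <<'E'
from h import *
f=r.grab_frame("wrist"); P,R0,s=pose()
Rc=np.array(f["R"]); c=-Rc.T@np.array(f["t"])
ct=R0.inv().apply(c-P); Rt=Rc@R0.as_matrix()
R1=Ro.from_rotvec([3.121,.352,.002]).as_matrix(); P1=np.array([440.6,18.6,231.7])
g=dict(f); g["R"]=Rt@R1.T; g["t"]=-g["R"]@(P1+R1@ct)
im=cv2.imread("pics/w1.png"); cv2.imwrite("pics/kn.png",cv2.resize(im[110:220,310:400],None,fx=6,fy=6,interpolation=cv2.INTER_CUBIC))
for uv,z in (((356,201),71),((352,136),55),((354,201),68)): print(uv,z,onz(g,*uv,z,True))
print(proj(g,[498,-83,50],True),proj(g,[430,-103,71],True),proj(g,[*C,36],True))
E
```

```text
(356, 201) 71 [433.09136537 -98.49590564  71.        ]
(352, 136) 55 [501.24636053 -77.48047927  55.        ]
(354, 201) 68 [431.80427532 -97.41794484  68.        ]
(np.float64(354.24801364321894), np.float64(139.4344612402086)) (np.float64(358.6598469043763), np.float64(204.31276853545575)) (np.float64(255.871779136043), np.float64(88.20301020047685))
```

View pics/kn.png

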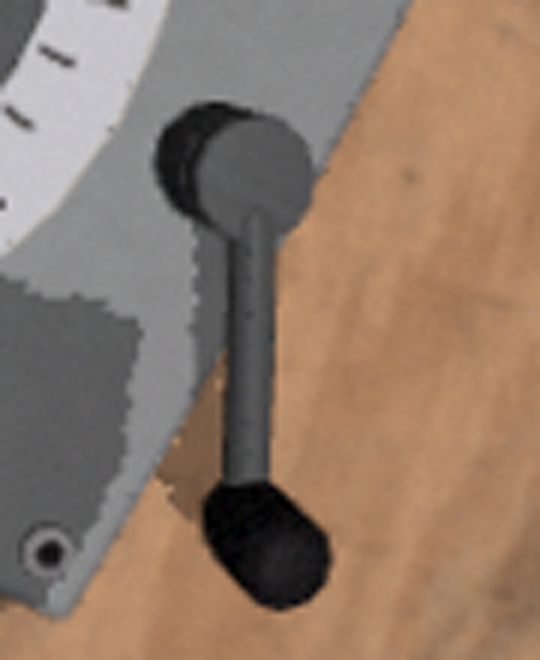

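The knob is at about (431,-100) and the pivot at about (498,-82). I'll shift the tip 10 mm to the left for clearance and go down.

```bash
python3 -m pendant '[[0,0,0,0.01,0,0,1],[0,0,0.05,0.0105,-0.001,0.02,1],[0,0,0.1,0.0105,-0.0015,0.045,1],[0,0,0.11,0.0105,-0.0015,0.07,1],[0,0,0.11,0.0105,-0.0015,0.08,1]]'
python3 - <<'E'
from h import *
arc(np.array([498,-82]))
f=r.grab_frame("wrist");cv2.imwrite("pics/w9.png",f["image"][:,:,::-1])
g=r.grab_frame("scene");cv2.imwrite("pics/s9.png",cv2.resize(g["image"][130:250,240:400],None,fx=5,fy=5)[:,:,::-1])
E
```

```text
t: 8.87
tcp_pos: [427.8, -60.5, 47.5]
eef_rot: [-2.474, -1.934, -0.002]
ft_force: [-0.6, 1.3, 0.3]
opening: 0.1
phi 162.9 r 73.4 z 47.5 yawerr 3.1 F [-0.6  1.3  0.3] t 8.87
```

View pics/w9.png

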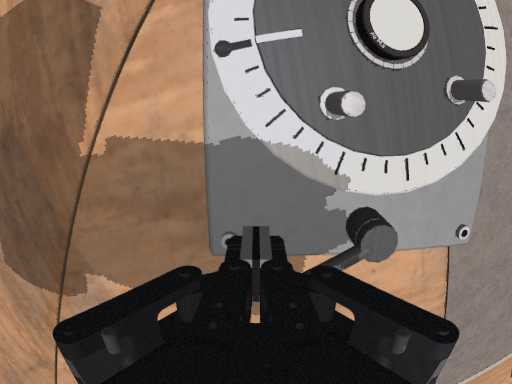

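View pics/s9.png

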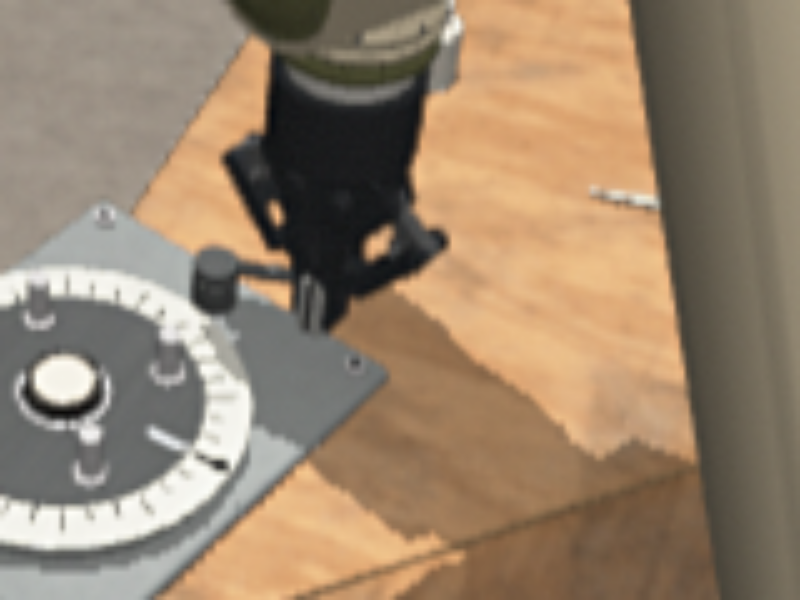

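```bash
python3 -m pendant '[[0,0,-0.06,-0.0043,0.0005,-0.001,1],[0,0,-0.12,-0.0085,0.0015,-0.002,1],[0,0,-0.19,-0.0127,0.0025,-0.002,1],[0,0,-0.26,-0.0169,0.0035,-0.002,1],[0,0,-0.33,-0.021,0.0045,-0.002,1]]'
python3 -c "
from h import *
arc(np.array([498,-82]))"
python3 -m pendant '[[0,0,-0.06,-0.0043,0.0001,0.0,1],[0,0,-0.12,-0.0085,0.0005,0.0,1],[0,0,-0.18,-0.0127,0.0011,0.0,1],[0,0,-0.24,-0.0169,0.002,0.0,1],[0,0,-0.3,-0.021,0.0032,0.0,1]]'
python3 - <<'E'
from h import *
arc(np.array([498,-82]))
g=r.grab_frame("scene");cv2.imwrite("pics/s10.png",cv2.resize(g["image"][130:250,240:400],None,fx=5,fy=5)[:,:,::-1])
E
```

```text
t: 9.38
tcp_pos: [428.0, -81.8, 51.3]
eef_rot: [-2.117, -2.321, -0.004]
ft_force: [-0.6, 0.4, -0.0]
opening: 0.1
phi 179.8 r 70.0 z 51.3 yawerr 5.4 F [-0.6  0.4 -0. ] t 9.38
t: 9.8
tcp_pos: [433.3, -101.5, 52.2]
eef_rot: [1.74, 2.615, 0.004]
ft_force: [-2.0, 1.5, 0.3]
opening: -0.2
phi 196.8 r 67.6 z 52.2 yawerr 6.0 F [-2.   1.5  0.3] t 9.8
```

View pics/s10.png

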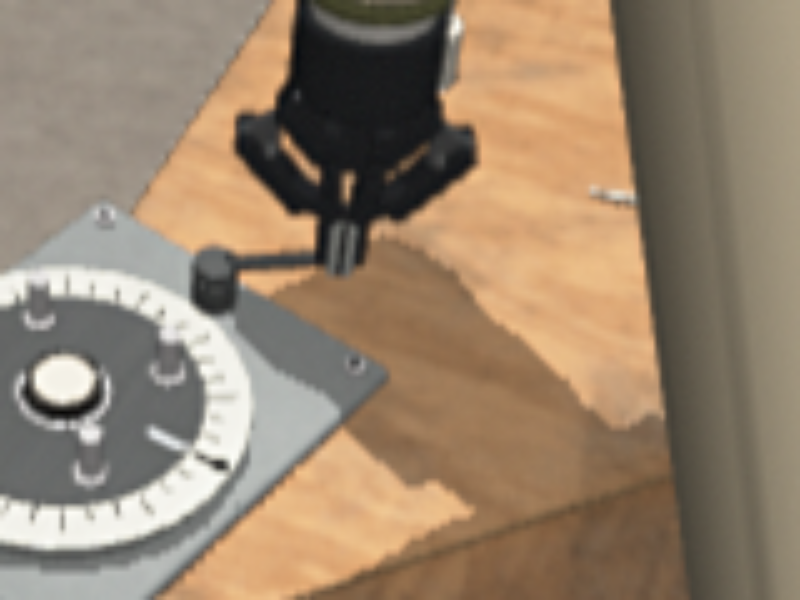

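```bash
python3 -m pendant '[[0,0,-0.04,-0.0045,-0.001,0.0005,1],[0,0,-0.08,-0.009,-0.0015,0.001,1],[0,0,-0.12,-0.0133,-0.002,0.0015,1],[0,0,-0.16,-0.0175,-0.002,0.002,1],[0,0,-0.2,-0.0217,-0.002,0.002,1]]'
python3 -c "
from h import *
arc(np.array([498,-82]))"
python3 -m pendant '[[0,0,-0.06,-0.0044,-0.0005,0.0,1],[0,0,-0.12,-0.0087,-0.0003,0.0,1],[0,0,-0.18,-0.013,0.0003,0.0,1],[0,0,-0.24,-0.0172,0.001,0.0,1],[0,0,-0.3,-0.0215,0.0022,0.0,1]]'
python3 - <<'E'
from h import *
arc(np.array([498,-82]))
E
```

```text
t: 10.27
tcp_pos: [440.9, -122.1, 50.9]
eef_rot: [1.463, 2.778, 0.004]
ft_force: [0.1, 2.6, 0.0]
opening: 0.2
phi 215.1 r 69.8 z 50.9 yawerr -0.6 F [0.1 2.6 0. ] t 10.27
t: 10.68
tcp_pos: [455.1, -137.5, 51.6]
eef_rot: [1.027, 2.966, 0.005]
ft_force: [-0.5, 1.8, 0.2]
opening: 0.2
phi 232.3 r 70.2 z 51.6 yawerr -0.5 F [-0.5  1.8  0.2] t 10.68
```

```bash
python3 -m pendant '[[0,0,-0.05,-0.0037,0.0001,0.0,1],[0,0,-0.1,-0.0072,0.0004,0.001,1],[0,0,-0.15,-0.0107,0.0008,0.001,1],[0,0,-0.2,-0.0142,0.0014,0.001,1],[0,0,-0.23,-0.0163,0.002,0.001,1]]'
python3 - <<'E'
from h import *
arc(np.array([498,-82]))
g=r.grab_frame("scene");cv2.imwrite("pics/s11.png",cv2.resize(g["image"][130:250,240:400],None,fx=5,fy=5)[:,:,::-1])
E
```

```text
t: 11.1
tcp_pos: [469.6, -145.1, 51.4]
eef_rot: [0.676, 3.065, 0.004]
ft_force: [-1.6, 1.1, -0.4]
opening: 0.3
phi 245.7 r 69.2 z 51.4 yawerr -0.6 F [-1.6  1.1 -0.4] t 11.1
```

View pics/s11.png

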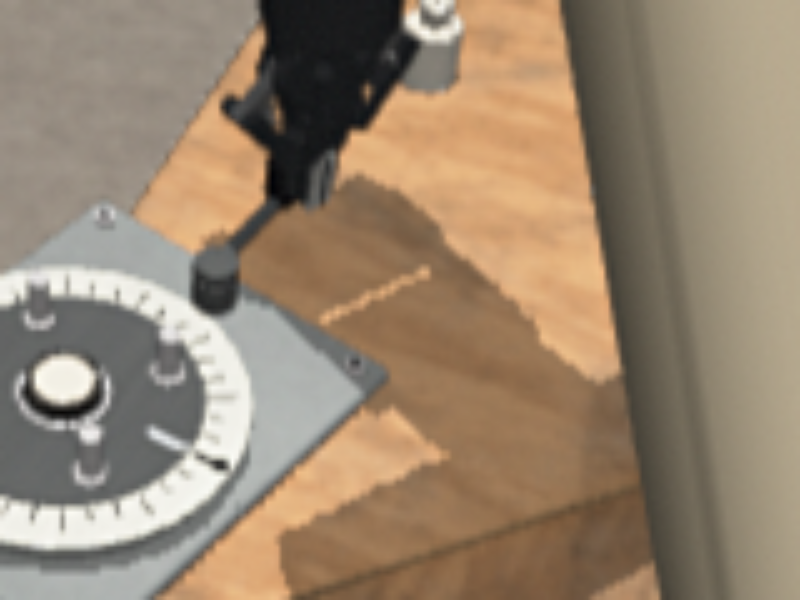

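```bash
python3 -m pendant '[[0,0,-0.025,-0.0018,0,0.0,1],[0,0,-0.05,-0.0036,0,0.001,1],[0,0,-0.075,-0.0054,0.0001,0.001,1],[0,0,-0.1,-0.0072,0.0002,0.001,1],[0,0,-0.12,-0.0085,0.0004,0.001,1]]'
python3 -c "
from h import *
arc(np.array([498,-82]))"
```

```text
t: 11.57
tcp_pos: [477.9, -148.2, 50.5]
eef_rot: [0.486, 3.1, 0.004]
ft_force: [-2.1, 0.5, 0.2]
opening: 0.3
phi 253.1 r 69.2 z 50.5 yawerr -1.0 F [-2.1  0.5  0.2] t 11.57
```

```bash
python3 -m pendant '[[0,0,-0.02,-0.0015,0,0.0,1],[0,0,-0.04,-0.003,0,0.0,1],[0,0,-0.06,-0.0045,0.0001,0.0,1]]'
python3 -c "
from h import *
arc(np.array([498,-82]))"
```

```text
t: 11.82
tcp_pos: [482.3, -149.5, 50.5]
eef_rot: [0.39, 3.114, 0.004]
ft_force: [-1.5, 1.9, -0.3]
opening: -0.1
phi 256.9 r 69.3 z 50.5 yawerr -1.2 F [-1.5  1.9 -0.3] t 11.82
```

```bash
python3 -m pendant '[[0,0,-0.02,-0.0015,0,0.0,1],[0,0,-0.04,-0.003,0,0.0,1],[0,0,-0.05,-0.0035,0.0001,0.0,1]]'
python3 -c "
from h import *
arc(np.array([498,-82]))"
```

```text
t: 12.07
tcp_pos: [484.4, -150.1, 50.3]
eef_rot: [-0.309, -3.126, -0.005]
ft_force: [-11.4, -0.2, 5.9]
opening: -0.2
phi 258.7 r 69.4 z 50.3 yawerr 0.0 F [-11.4  -0.2   5.9] t 12.07
```

```bash
python3 -m pendant '[[0,0,-0.015,-0.001,0,0.0,1],[0,0,-0.03,-0.002,0,0.0,1],[0,0,-0.04,-0.003,0.0001,0.0,1]]'
python3 -c "
from h import *
arc(np.array([498,-82]))"
```

```text
t: 12.32
tcp_pos: [484.5, -150.5, 50.3]
eef_rot: [-0.242, -3.125, -0.005]
ft_force: [-20.9, -2.9, 12.5]
opening: -0.3
phi 258.9 r 69.8 z 50.3 yawerr 2.3 F [-20.9  -2.9  12.5] t 12.32
```

The force went from 2 N to 11 N and then 21 N with no further travel, so the lever is on its stop. Backing off and looking.

```bash
python3 -m pendant '[[0,0,0,0.005,0,0,1],[0,0,0,0.014,0,0,1],[0,0,0,0.018,0,-0.02,1],[0,0,0,0.018,0,-0.05,1],[0,0,0,0.018,0,-0.09,1]]'
python3 -m pendant '[[0,0,0,0.02,0,-0.02,1],[0,0,0,0.04,0,-0.04,1],[0,0,0,0.06,0,-0.06,1],[0,0,0,0.06,0,-0.08,1]]'
python3 - <<'E'
from h import *
arc(np.array([498,-82]))
f=r.grab_frame("wrist");cv2.imwrite("pics/w12.png",f["image"][:,:,::-1])
g=r.grab_frame("scene");cv2.imwrite("pics/s12.png",cv2.resize(g["image"][130:270,200:360],None,fx=4.2,fy=4.2)[:,:,::-1])
print(plan([440,17,230],150))
E
```

```text
t: 12.73
tcp_pos: [466.2, -147.6, 139.9]
eef_rot: [-0.241, -3.122, -0.008]
ft_force: [0.7, -0.3, -0.1]
opening: 0.1
t: 13.07
tcp_pos: [405.2, -138.0, 221.6]
eef_rot: [-0.241, -3.122, -0.008]
ft_force: [0.4, -1.0, -0.1]
opening: 0.2
phi 211.1 r 108.4 z 221.6 yawerr 50.1 F [ 0.4 -1.  -0.1] t 13.07
(array([ 3.000e-04, -4.300e-03,  3.691e-01]), array([-0.0072,  0.1596, -0.0064]))
```

View pics/w12.png

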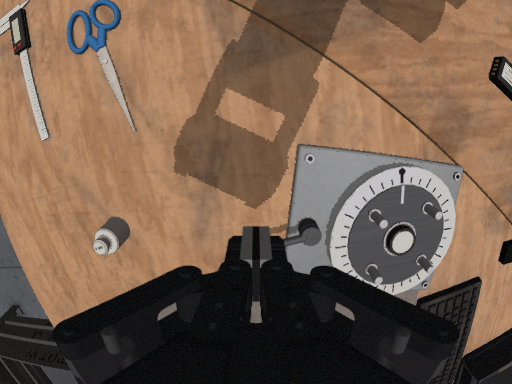

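View pics/s12.png

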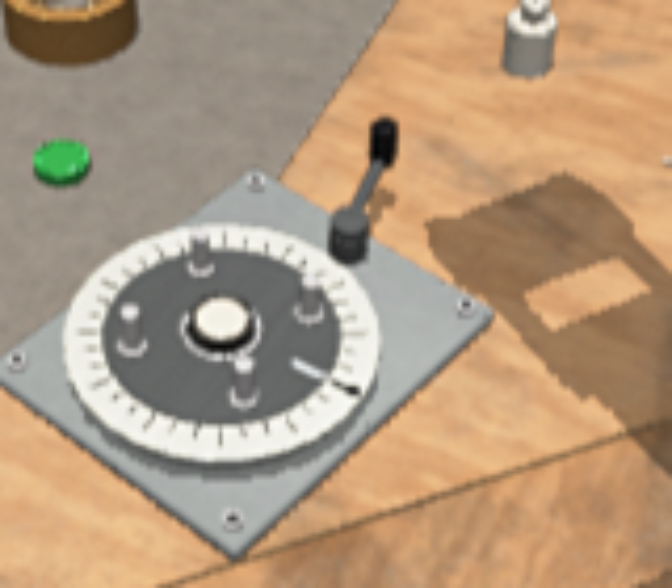

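```bash
python3 - <<'E'
from h import *
marks(r.grab_frame("wrist"),177,"pics/pol12.png")
g=r.grab_frame("scene"); k=onz(g,291.2,163.8,54); print(k, np.degrees(np.arctan2(k[1]+82,k[0]-498))%360)
k=onz(g,308.4,183.1,54); print("before", np.degrees(np.arctan2(k[1]+82,k[0]-498))%360)
print(pose()[2]["ft_force"],pose()[2]["t"])
E
```

```text
centre 526.9 38.8 R 74.5 125
index (np.float64(175.90547302579975), np.float64(128.0)) target (np.float64(177.49211836283013), np.float64(175.0)) remaining 1.59
[ 504.15235021 -152.41594795   54.        ] 274.99334054195015
before 195.96650401256787
[ 0.47613727  0.21860376 -0.93010527] 13.2667
```

View pics/pol12.png

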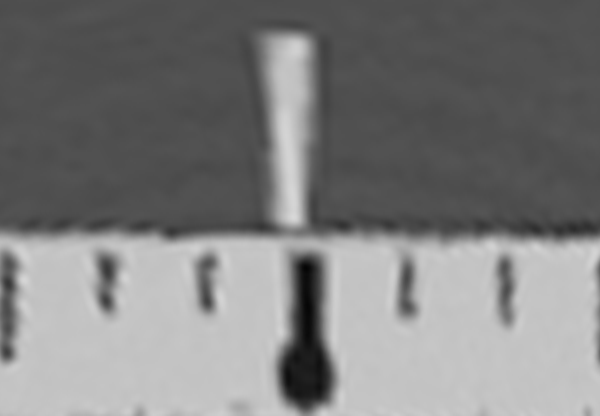

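This view is oblique and reads 1.6°, against 0.27° before. I'll re-measure with the camera directly above the marks.

```bash
python3 -c "
from h import *
print(plan([512,4,230],150),pose()[2]['q'])"
```

```text
(array([ 0.0018, -0.01  ,  0.3693]), array([-0.0809,  0.1573, -0.0096])) [-6.04073602e-01  1.85221558e-01  1.61459806e+00 -9.30597354e-04
  1.35186561e+00 -2.02033878e+00]
```

```bash
python3 -m pendant '[[0,0,0.07,-0.016,0.031,0,1],[0,0,0.14,-0.032,0.062,-0.002,1],[0,0,0.22,-0.048,0.093,-0.005,1],[0,0,0.3,-0.064,0.125,-0.008,1],[0,0,0.37,-0.081,0.157,-0.01,1]]'
python3 -m pendant '[[0,0,0,0,0,0,1],[0,0,0,0,0,0,1]]'
python3 - <<'E'
from h import *
f=r.grab_frame("wrist");cv2.imwrite("pics/w13.png",f["image"][:,:,::-1]); marks(f,177,"pics/pol13.png")
E
```

```text
t: 13.68
tcp_pos: [512.8, 5.4, 229.2]
eef_rot: [-0.817, -3.022, -0.004]
ft_force: [1.5, -1.3, -0.0]
opening: -0.1
t: 13.85
tcp_pos: [513.1, 6.8, 227.4]
eef_rot: [-0.811, -3.021, -0.004]
ft_force: [0.0, -0.1, -0.4]
opening: 0.0
centre 526.7 38.5 R 74.4 128
index (np.float64(176.91025202904572), np.float64(91.0)) target (np.float64(177.27105714986337), np.float64(179.0)) remaining 0.36
```

View pics/w13.png

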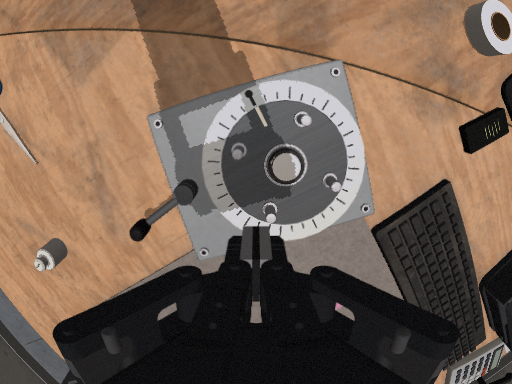

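View pics/pol13.png

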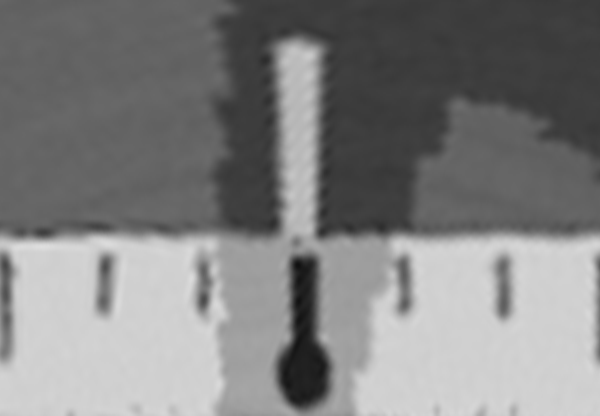

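```bash
python3 -c "
from cell import r
print(r.job_done())"
```

```text
the job is handed in; nothing more can be done
None
```

The dial is set to the target line, the clamp lever is against its stop, and the job is handed in, at about 14 s of the 56 s allowed.

- **Dial:** I pushed the left post about 130° anticlockwise with the closed fingertip, using roughly 2–4 N. The index line ended 0.3–0.4° short of the target line.
- **Clamp:** I then pushed the lever about 79° anticlockwise by its knob. At the end the force rose from 2 N to 11 N and then 21 N with no further travel, and the camera put the lever at about 275° against 196° before. That matches the 1.4 rad stop.
- **Last check from above:** With the arm clear of everything, the dial remained 0.36° from the line and the disc was still in its rim. The weight stood where it was; I did not check the battery pack and touchstone separately at the end.
- **Disagreement:** One oblique wrist view after clamping read 1.6°. I put this down to parallax, because the next view from above the marks read 0.36°.

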